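# Ready the collet unit for a collet change: pen on the rest, sprung cover held at its index

### The job

Get the collet unit ready for a collet change: first lay the vacuum pen flat on the tool rest, in the free place beside the brush, across both rails and with its tip pointing the same way as the brush's bristles, and let go of it. Then lift the unit's sprung cover (it has a bar in front) until the pointer on its side stands in the gap of the index clip on the arc rail, without swinging it far past, and finish holding it there: the spring shuts it if you let go, so the job ends with the gripper still holding it up. Leave the index clip, the brush and the standing loupe as they are.

Things in the scene. Friction and masses are not known exactly. Their poses are not given: they have to be found in the camera images.
- pen: vacuum pen, the white pen 143 mm long and 12 mm wide with a thin metal tip, lying loose on the worktop near the robot; 40 g. Origin on its underside, z up. Its flat-sided body (12 mm wide in x, 13 mm high) runs from y = -34 to y = +72 mm; the thin tip reaches on to y = -71 mm, i.e. the tip points along -y
- pen_grip (a point): middle of the pen's flat-sided body (pen y = +19 mm), 6.5 mm above its underside: its balance point, good to grip across the 12 mm width
- pen_tip (a point): the tip end of the vacuum pen (pen y = -71 mm)
- rest: fixed tool rest: grey base 70 x 116 x 5 mm, two aluminium rails (6 mm thick) at x = -28 and +28 mm, seats 20 mm up. Two places, at y = -40 (brush, bristles to +x) and y = +40 mm (free), each 24 mm wide between teeth 10 mm higher; tools lie along x. Origin under the base centre, on the worktop. A vice 50 mm high stands just in front: a pen centred over the rails clears it
- rest_lane (a point): centre of the free place of the rest, midway between the rails at seat height (20 mm above the worktop); axes as the rest's: a tool lies along x, tip towards +x. Under it, between the rails, is 15 mm of free depth for fingertips
- brush: black flat brush 22 x 121 x 9 mm lying loose in the other place of the rest, bristles at its -y end; leave it
- loupe: black upright loupe, 37 mm diameter, 40 mm high, loose, standing between the rest and the unit; leave it. Origin at the centre of its underside
- unit: fixed collet unit: grey box 110 x 110 mm, 55 mm high, with a white hinged cover; its front faces its own -x. Origin under the centre of the box, on the worktop. The hinge axis runs along its y at x = +55 mm, 58 mm up. On its +y side, 66 mm from the middle, stands an arc rail (radius 89 to 101 mm about the hinge, up to 87 mm above the hinge) with the index clip, pointer and prongs reaching out to 75 mm; nothing there is in the way of the bar
- cover (a joint): angle of the sprung cover, rad: 0 shut, growing as its front edge with the bar goes up; range 0 to 1.3. A spring shuts it: the push needed at the bar, square to the cover, grows from about 3 N shut to about 7 N at 0.8 rad
- cover_hinge (a point): point on the cover's hinge axis, in the middle of its width; x, y, z axes turn with the cover, y is the hinge axis
- cover_bar (a point): middle of the cover's lifting bar: round steel bar 12 mm in diameter, 64 mm long, parallel to the hinge and 160 mm from it, held on two arms (at 26 mm either side) 46 mm in front of the cover's front edge, 58 mm above the worktop when shut. Free all round between the arms; it may turn in a grip as the cover swings. From the hinge it lies along the cover's own -x
- cover_pointer (a point): tip of the dark pointer on the cover's +y side, 102 mm from the hinge axis
- index (a joint): angle of the index clip on the arc rail, rad, on the same scale as the cover: the pointer stands in the middle of the clip's gap when joint cover equals joint index. Between 0.42 and 0.75, stiff to move; leave it where it is
- index_mark (a point): where the pointer tip must come: middle of the 16 mm gap between the two prongs of the black index clip, 102 mm from the hinge axis; its z axis points along the arc, upward

How it is judged:
On the way, in this order (a step that is already met when the one before it is completed fails the run):
1. the pen lies flat across both rails in the free place, tip the same way as the bristles, let go (y of pen_grip in the frame of rest_lane between -0.008 and 0.008 m and z of pen in the frame of rest_lane between -0.003 and 0.004 m and angle between pen's own z axis and vertical below 0.1 rad and angle between the y axis of pen and the x axis of rest, either way round below 0.22 rad and x of pen_tip in the frame of rest_lane above 0.06 m and contact force between the fingers and pen below 0.05 N and linear speed of pen below 0.02 m/s), for 0.3 s.
2. then the cover is lifted (value of joint cover above 0.2 rad), for 0.1 s.
At the end, for the whole second after the job is handed in: Fingers hold the cover still (over 1.5 N), pointer tip within 8 mm of the middle of the index gap, clip unmoved (5 mm); pen released, flat (0.1 rad) on both rails in the free place, within 8 mm of its centre line and 0.22 rad of its direction, tip to the bristle side (all of step 1 and distance between cover_pointer and index_mark below 0.008 m and velocity of joint cover between -0.05 and 0.05 rad/s and contact force between the fingers and cover above 1.5 N and distance of index_mark from where it was at the start of the episode below 0.005 m); the arm keeps its last pose, push and grip.
It fails at once if the index clip is pushed along the rail (5 mm) (distance of index_mark from where it was at the start of the episode above 0.005 m).
It fails at once if the cover is swung more than 25 mm past the middle of the index gap (z of cover_pointer in the frame of index_mark above 0.025 m).
It fails at once if the brush is pushed out of place (15 mm) (distance of brush from where it was at the start of the episode above 0.015 m).
It fails at once if the loupe is moved (20 mm) or tipped (distance of loupe from where it was at the start of the episode above 0.02 m or angle between loupe's own z axis and vertical above 0.3 rad).
It also fails if it takes over 45 s, if anything falls off the work surface, if the arm or the gripper's body presses on something with over 40 N, if the wrist force passes 120 N, or if a joint passes its speed limit or range.

### The arm

A 6-joint arm with a two-finger parallel gripper is mounted at the origin on a cart in front of the work surface, level with it; the furniture and walls round the work are solid. World frame = base frame: x ahead of the robot, y to its left, z up, the work surface at z = 0. Lengths are in m, angles in rad, forces in N, time in s.
With the tool pointing down it reaches from about 0.3 to 0.775 m from the base axis. Payload 14.6 kg.
Tool frame: the origin (TCP) lies midway between the tips of the shut fingers; the grasp point (between the pads) lies 19 mm behind it; z points along the fingers, y is the line along which they close (so a half turn about z gives the same grasp; the last joint's range is limited). The gripper opens to 85 mm and grips with 20 to 120 N. Pads are 22 mm wide; open, the fingers measure 114 mm over their backs; the gripper's body (76 mm by 85 mm) begins 54 mm behind the grasp point. The pads swing forward as they close: fully open they stand 13 mm farther back than shut.
Start: joints at [-1.29, 0.3, 1.521, -0, 1.321, -0.067], TCP at [0.187, -0.517, 0.231] pointing down, gripper open.
Joint ranges: [-3.03, 3.03], [-0.79, 2.21], [0.23, 2.52], [-1.04, 4.18], [0, 3.07], [-2.55, 2.55]. Speed limits (rad/s): [2.22, 2.22, 2.57, 3.14, 3.14, 3.14].

### API

Orientations are given as a rotation vector (axis times angle).
In Python, from rig import get_obs, camera, camera_model, finish_job gives the robot as it stands.
- The arm moves only by the tool step_arm, never from a script. Its argument "series" is a list of rows, each a list of 7 numbers: the closure, from -1 (fully open) to 1 (shut), then the shift along the tool's x, y, z in cm, then the turn, a rotation vector about the tool's x, y, z in rad. A call has 1 to 12 rows; each row is the pose to reach, as a shift and turn from the pose commanded when the call began, along the tool's axes at that moment; what a row does not reach only later rows make up. A row lasts 1/8 s, in which the tool goes at most 62.5 mm and 10.7 degrees, less where a joint would pass 70% of its speed; a pose out of reach is approached as far as the arm can. A call with a gripper value outside its range is refused whole. The fingers move at their own pace and stop on an object; the grip force is fixed at half the most. Time passes only in rows, so rows that repeat a pose let the fingers close. It gives the time, the measured TCP pose, the force, the opening and the grip force at its end, in the units of the state.
- get_obs(): the state, without advancing time (a new reading comes with each control period).
- camera(name): name is "scene" or "top"; returns the picture (384x512x3 uint8, blue, green, red); there is no depth.
- camera_model(name): a dict with "fov_y" (degrees; the focal length in pixels is half the picture's height over the tangent of half this angle, whatever the lens; pixels are square), "cx", "cy" (the principal point, pixels), "origin" and "orientation" of the camera in the world. Camera axes: x right, y up, looking along -z (the intrinsics and any distortion apply to the point x, -y, -z); pixel columns grow to the right and rows downward; lengths in m; the calibration is good to about 2 mm. A picture is of the moment at which its call begins. camera_model takes no time and is no camera call.
- finish_job(): hands the job in; it is judged then, once.
The state is a dict: "time_s": time; "qpos": joint angles; "qvel": joint speeds; "joint_efforts": joint torques, N m; "tcp_pos": TCP position; "tool_rot": TCP orientation; "wrist_force": force on the tool from outside, world axes, zero at the start; "torque": the same for the moment, N m; "width": finger opening in m; "grasp_force": force on a finger pad.
Only numpy, scipy, OpenCV 4.12 (cv2) and the standard library are available. Lean on these libraries where they do the work, as an engineer would, in place of code of your own. Each camera call takes 0.05 s, during which the arm holds its last target. There are 200 camera calls.

## Working session

There is one attempt and no reset: what is moved stays moved. The work goes in short steps, Python scripts to look and compute and a tool call to move; the robot and the scene stay as the last step left them, time stands still between calls to the robot, and variables do not carry over. Pictures are saved under pics/ and viewed, at most 10 in all, crops included, and the job is handed in when it is done.

Besides the shell and the picture viewer there is one more tool, called after "Call:" by a JSON object that holds its "fn" and its "kwargs", one argument or row to a line. step_arm: Moves the arm, as the interface text tells. Its arguments: {"type":"object","properties":{"series":{"type":"array"}},"required":["series"]}

```bash
mkdir -p pics; ls; python3 - <<'E'
from rig import *
import cv2
for n in("scene","top"):
    cv2.imwrite(f"pics/{n}0.png",camera(n)); print(n,camera_model(n))
print(get_obs())
E
```

```text
pics
scene {'fov_y': 47.475069989744476, 'cx': 260.1736211627411, 'cy': 198.66883730888333, 'origin': array([-0.2906266 ,  0.70105809,  0.5371615 ]), 'orientation': array([ 0.64657865, -1.15160285, -1.83024926])}
top {'fov_y': 46.77859024953568, 'cx': 254.99295686485365, 'cy': 195.9559319981745, 'origin': array([0.45716206, 0.21997956, 1.03575451]), 'orientation': array([ 0.05428911, -0.07278387, -1.55978763])}
{'time_s': 0.1, 'qpos': array([-1.28960505e+00,  3.00404883e-01,  1.52152597e+00,  4.48467610e-06,
        1.32071075e+00, -6.65840160e-02]), 'qvel': array([ 0.00026051, -0.00119499, -0.00153212, -0.00104044,  0.00235103,
        0.00119421]), 'joint_efforts': array([-4.17888868e-04, -5.44378066e+01, -3.62367511e+01, -1.47727742e-04,
        3.06098482e-03, -1.35280135e-05]), 'tcp_pos': array([ 0.18739071, -0.51686418,  0.23078096]), 'tool_rot': array([-3.09318883e+00, -5.43353076e-01,  1.69621751e-04]), 'wrist_force': array([0.14241906, 0.91675385, 0.79675841]), 'torque': array([ 0.05342479, -0.01595422,  0.03519807]), 'grasp_force': 0.0, 'width': 0.08527342462111073}
```

View pics/scene0.png

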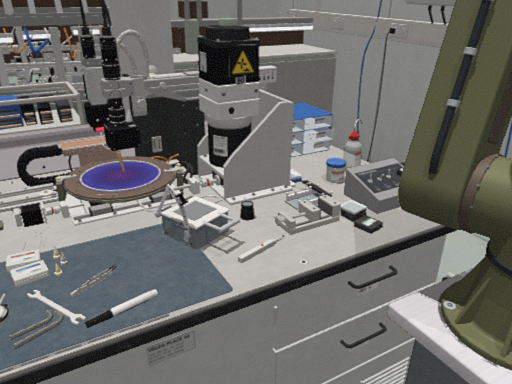

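View pics/top0.png

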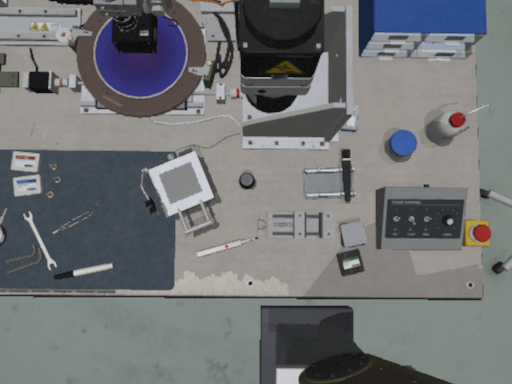

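The top picture shows the pen from (198,254) to its tip at (257,238), the rest near (330,183), the brush at (347,175), the loupe at (247,181) and the unit at (182,185) with its bar at about (197,225). I'll enlarge both.

```bash
python3 - <<'E'
import cv2
a=cv2.imread("pics/top0.png")[135:270,130:370]; cv2.imwrite("pics/t1.png",cv2.resize(a,None,fx=3.3,fy=3.3,interpolation=cv2.INTER_CUBIC))
a=cv2.imread("pics/scene0.png")[170:270,150:350]; cv2.imwrite("pics/s1.png",cv2.resize(a,None,fx=4,fy=4,interpolation=cv2.INTER_CUBIC))
E
```

```text
(no output)
```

View pics/t1.png

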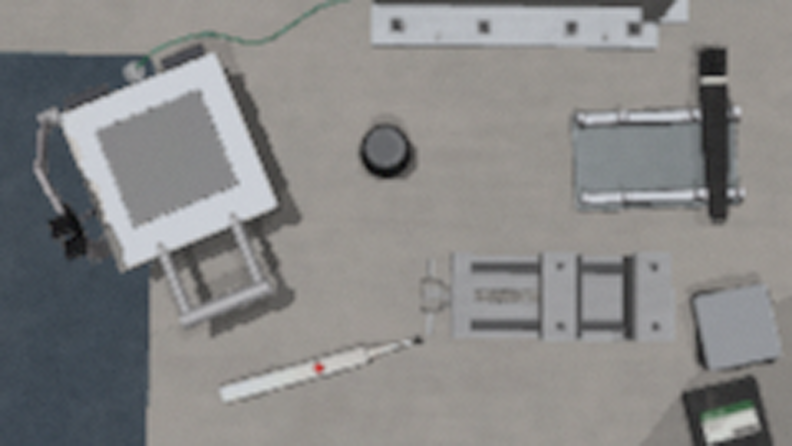

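View pics/s1.png

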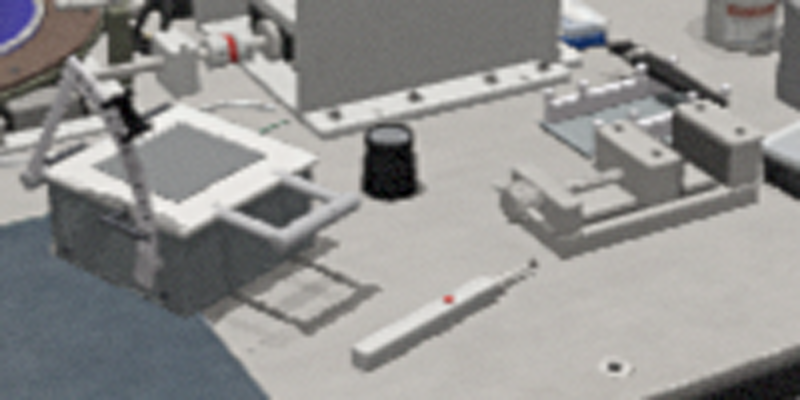

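Both crops show the rest's rails at crop rows 117 and 195, with the brush in the right-hand place and its bristles up (world +x), so the free place is on the left near crop x 602. The loupe is at (386,150), the pen runs from (222,394) to its tip at (418,340), the bar spans (183,321) to (272,285), and the clip is near (68,233).

```bash
cat > h.py <<'E'
import numpy as np
from rig import *
from scipy.spatial.transform import Rotation as R
def proj(n,P):
    m=camera_model(n); f=192/np.tan(np.radians(m["fov_y"]/2))
    p=R.from_rotvec(m["orientation"]).inv().apply(np.atleast_2d(P)-m["origin"])
    return np.c_[m["cx"]+f*p[:,0]/-p[:,2], m["cy"]-f*p[:,1]/-p[:,2]]
def world(n,uv,z):
    m=camera_model(n); f=192/np.tan(np.radians(m["fov_y"]/2)); uv=np.atleast_2d(uv)
    d=np.c_[(uv[:,0]-m["cx"])/f,-(uv[:,1]-m["cy"])/f,-np.ones(len(uv))]
    d=R.from_rotvec(m["orientation"]).apply(d); return m["origin"]+d*((z-m["origin"][2])/d[:,2])[:,None]
T=lambda c: np.atleast_2d(c)/3.3+[130-.35,135-.35]
S=lambda c: np.atleast_2d(c)/4+[150-.4,170-.4]
E
python3 - <<'E'
from h import *
from scipy.optimize import least_squares
np.set_printoptions(precision=4,suppress=True)
print("pen",world("top",T([(222,394),(418,340),(319,368)]),.010),"scene",world("scene",S([(360,357),(533,264),(448,299)]),.010))
print("rail ends",world("top",T([(578,119),(740,113),(578,200),(742,195)]),.027))
print("base",world("top",T([(573,109),(573,209)]),.005))
print("brush",world("top",T([(713,48),(717,218)]),.027))
print("loupe",world("top",T([(386,150)]),.04),world("scene",S([(390,134)]),.04))
loc=np.array([(-105,32,58),(-105,-32,58),(55,55,61),(55,-55,61),(-55,-55,61),(-55,55,61)])/1e3
def W(p,l): 
    c,s=np.cos(p[2]),np.sin(p[2]); return l@np.array([[c,s,0],[-s,c,0],[0,0,1]])+[p[0],p[1],0]
t=T([(183,321),(272,285),(62,122),(213,55),(276,205),(125,270)])
s=S([(283,240),(355,200),(48,175),(180,105),(318,160),(183,235)])
for cams in ((1,0),(0,1),(1,1)):
    g=lambda p: np.r_[cams[0]*(proj("top",W(p,loc))-t).ravel(),cams[1]*(proj("scene",W(p,loc))-s).ravel()]
    r=least_squares(g,[.5,.36,-.4]); print("unit",r.x,r.fun.round(1))
p=r.x
print("bar",W(p,np.array([[-.105,0,.058]])))
for a in (0,.42,.5,.55,.6,.65,.75):
    q=W(p,np.array([[.055-.102*np.cos(a),.072,.058+.102*np.sin(a)]]))
    print(a,(proj("top",q)-[129.65,134.65])*3.3,(proj("scene",q)-[149.6,169.6])*4)
E
```

```text
pen [[0.4056 0.34   0.01  ]
 [0.4442 0.2043 0.01  ]
 [0.4242 0.273  0.01  ]] scene [[0.4037 0.3421 0.01  ]
 [0.4406 0.2088 0.01  ]
 [0.4313 0.2717 0.01  ]]
rail ends [[ 0.5984  0.0948  0.027 ]
 [ 0.6039 -0.0182  0.027 ]
 [ 0.5419  0.0947  0.027 ]
 [ 0.5466 -0.0191  0.027 ]]
base [[0.6086 0.0956 0.005 ]
 [0.5374 0.0956 0.005 ]]
brush [[ 0.6495  0.0004  0.027 ]
 [ 0.5304 -0.0016  0.027 ]]
loupe [[0.5738 0.2279 0.04  ]] [[0.5765 0.2304 0.04  ]]
unit [0.5622 0.3731 0.4172] [ 0.6  1.2  0.6  0.5 -0.5 -1.1 -0.2 -0.2  0.  -0.3 -0.5 -0.2  0.   0.
  0.   0.   0.  -0.   0.   0.   0.  -0.   0.  -0. ]
unit [0.5626 0.3756 0.4141] [-0.   0.  -0.   0.  -0.  -0.  -0.  -0.  -0.  -0.  -0.  -0.  -0.1  1.7
  0.6  0.4 -0.5 -0.7 -0.   0.4 -0.6 -0.8  0.5 -1.1]
unit [0.5626 0.3742 0.4159] [ 0.   1.   0.   0.4 -1.  -1.3 -0.7 -0.4 -0.5 -0.4 -1.1 -0.4  0.6  1.5
  1.1  0.2  0.1 -0.8  0.4  0.3 -0.1 -0.9  1.2 -1.3]
bar [[0.4666 0.3318 0.058 ]]
0 [[ 94.0126 267.9637]] [[155.1842 242.588 ]]
0.42 [[ 75.3393 252.8247]] [[138.7105 169.782 ]]
0.5 [[ 70.6516 247.0318]] [[132.9895 155.6635]]
0.55 [[ 67.5649 242.9535]] [[129.0317 146.9259]]
0.6 [[ 64.3664 238.5315]] [[124.7938 138.2871]]
0.65 [[ 61.0645 233.7747]] [[120.2882 129.7736]]
0.75 [[ 54.1855 223.2988]] [[110.5293 113.227 ]]
```

```bash
cat >> h.py <<'E'
def go(pos,ydir,tilt=0,near=True):
    """shift (cm) and turn in the tool frame from the measured pose to TCP pos, tool down, tool y along heading ydir (or opposite)"""
    o=get_obs(); R0=R.from_rotvec(o["tool_rot"])
    best=[]
    for k in (0,np.pi):
        a=ydir+k; y=np.array([np.cos(a),np.sin(a),0]); z=np.array([0,0,-1.]); M=R.from_matrix(np.c_[np.cross(y,z),y,z])
        v=(R0.inv()*M).as_rotvec(); best.append((abs(v[2]),v))
    best.sort(key=lambda b:b[0])
    print("shift cm",(R0.inv().apply(np.array(pos)-o["tcp_pos"])*100).round(2),"turn",[b[1].round(3) for b in best],"q",o["qpos"].round(2),"w",o["width"])
E
python3 - <<'E'
from h import *
go((.4195,.290,.10),np.arctan2(.273,.962))
E
```

```text
shift cm [ 49.32 -67.93  13.15] turn [array([-1.0e-03, -1.0e-03, -1.5e+00]), array([-1.000e-03,  1.000e-03,  1.642e+00])] q [-1.29  0.3   1.52  0.    1.32 -0.07] w 0.08527342462111073
```

Call:
{"fn": "step_arm", "kwargs": {
  "series": [
    [-0.2,5,-6.8,0,0,0,-0.15],
    [-0.2,9.5,-13,0,0,0,-0.3],
    [-0.2,13.5,-18.6,0,0,0,-0.45],
    [-0.2,17.5,-24,0,0,0,-0.6],
    [-0.2,21.5,-29.6,0,0,0,-0.75],
    [-0.2,25.5,-35,0,0,0,-0.9],
    [-0.2,29.5,-40.6,0,0,0,-1.05],
    [-0.2,33.5,-46,2,0,0,-1.2],
    [-0.2,37.5,-51.6,4,0,0,-1.35],
    [-0.2,41.5,-57,6,0,0,-1.5],
    [-0.2,45.5,-62.5,8,0,0,-1.5],
    [-0.2,49.3,-67.9,10,0,0,-1.5]
  ]
}}

```text
time_s: 1.6
tcp_pos: [0.393, 0.1974, 0.1587]
tool_rot: [1.893, 2.507, 0.0]
wrist_force: [1.2, -0.9, -0.1]
width: 0.051
grasp_force: 0.0
```

```bash
python3 - <<'E'
from h import *
import cv2
o=get_obs();print(o["tcp_pos"],o["time_s"])
go((.4195,.290,.10),np.arctan2(.273,.962))
a=camera("scene")[90:290,150:350]; cv2.imwrite("pics/s2.png",cv2.resize(a,None,fx=3,fy=3,interpolation=cv2.INTER_CUBIC))
E
```

```text
[0.39300348 0.19738395 0.15867789] 1.6
shift cm [8.18 5.08 5.87] turn [array([0.   , 0.   , 0.001]), array([-0.000e+00,  1.000e-03, -3.141e+00])] q [ 0.38  0.13  1.9  -0.    1.1   0.1 ] w 0.0510220249504904
```

View pics/s2.png

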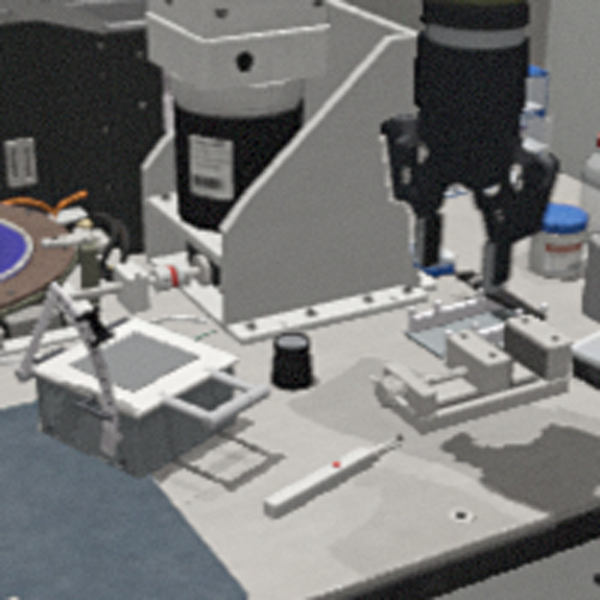

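The picture shows the gripper beside the pen, which is still lying at (268,508) to (400,438). I'll move above it next.

Call:
{"fn": "step_arm", "kwargs": {
  "series": [
    [0.1,4,2.5,3,0,0,0],
    [0.1,8.2,5.1,5.9,0,0,0],
    [0.1,8.2,5.1,5.9,0,0,0],
    [0.1,8.2,5.1,5.9,0,0,0]
  ]
}}

```text
time_s: 2.15
tcp_pos: [0.4194, 0.2875, 0.1004]
tool_rot: [-1.893, -2.507, 0.001]
wrist_force: [0.3, 0.1, 0.5]
width: 0.0385
grasp_force: 0.0
```

```bash
python3 - <<'E'
from h import *
go((.4195,.290,.002),np.arctan2(.273,.962))
E
```

```text
shift cm [0.24 0.08 9.84] turn [array([-0.   ,  0.   ,  0.001]), array([-0.000e+00, -1.000e-03, -3.141e+00])] q [ 0.53  0.36  1.77 -0.    1.01  0.25] w 0.03845766517528792
```

Call:
{"fn": "step_arm", "kwargs": {
  "series": [
    [0.1,0.2,0.1,4,0,0,0],
    [0.1,0.2,0.1,7,0,0,0],
    [0.1,0.2,0.1,8.5,0,0,0],
    [0.1,0.2,0.1,9.4,0,0,0],
    [0.1,0.2,0.1,9.7,0,0,0],
    [0.1,0.2,0.1,9.7,0,0,0],
    [0.6,0.2,0.1,9.7,0,0,0],
    [1,0.2,0.1,9.7,0,0,0],
    [1,0.2,0.1,9.7,0,0,0],
    [1,0.2,0.1,9.7,0,0,0],
    [1,0.2,0.1,9.7,0,0,0]
  ]
}}

```text
time_s: 3.52
tcp_pos: [0.4203, 0.2904, 0.004]
tool_rot: [1.893, 2.507, 0.002]
wrist_force: [-0.2, -0.5, 5.6]
width: 0.01
grasp_force: 59.8
```

Call:
{"fn": "step_arm", "kwargs": {
  "series": [
    [1,0,0,-3,0,0,0],
    [1,0,0,-7,0,0,0],
    [1,0,0,-12,0,0,0],
    [1,0,0,-12,0,0,0],
    [1,0,0,-12,0,0,0]
  ]
}}

```text
time_s: 4.15
tcp_pos: [0.4197, 0.29, 0.1229]
tool_rot: [-1.893, -2.507, 0.0]
wrist_force: [-0.2, 0.8, -1.1]
width: 0.0103
grasp_force: 59.1
```

```bash
python3 - <<'E'
from h import *
import cv2
o=get_obs();print(o["tcp_pos"],o["width"],o["wrist_force"])
a=camera("scene")[100:300,150:350]; b=camera("top")[150:290,170:310]
cv2.imwrite("pics/s3.png",np.hstack([cv2.resize(a,(400,400)),cv2.resize(b,(400,400))]))
lane=(.5713,.078); y=.035
go((*lane,.13),y+np.pi/2)
E
```

```text
[0.41970121 0.29001066 0.12285498] 0.010335324289716348 [-0.17076285  0.83788993 -1.0650939 ]
shift cm [-24.53   8.81  -0.79] turn [array([-2.000e-03, -1.000e-03, -1.329e+00]), array([-1.000e-03,  2.000e-03,  1.813e+00])] q [0.53 0.33 1.75 0.   1.06 0.26] w 0.010067929225923158
```

View pics/s3.png

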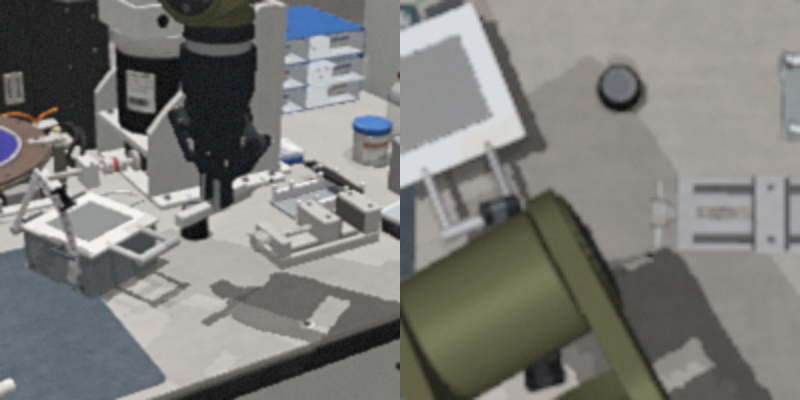

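```bash
python3 - <<'E'
from h import *
print(world("top",T([(500,46),(600,46),(620,46)]),.01),world("top",T([(460,252),(600,252),(660,252)]),.05), world("top",T([(600,252)]),.03))
go((.5636,.078,.12),.035+np.pi/2)
E
```

```text
[[0.65237001 0.14808579 0.01      ]
 [0.65321355 0.07705202 0.01      ]
 [0.65338243 0.06283089 0.01      ]] [[0.50400739 0.17717892 0.05      ]
 [0.50496511 0.08272939 0.05      ]
 [0.50537625 0.04218351 0.05      ]] [[0.50593499 0.07994472 0.03      ]]
shift cm [-24.32   8.07   0.21] turn [array([-2.000e-03, -1.000e-03, -1.329e+00]), array([-1.000e-03,  2.000e-03,  1.813e+00])] q [0.53 0.33 1.75 0.   1.06 0.26] w 0.010067929225923158
```

Call:
{"fn": "step_arm", "kwargs": {
  "series": [
    [1,-2.5,0.5,-1,0,0,-0.13],
    [1,-5,1.5,-1,0,0,-0.27],
    [1,-8,2.5,-1,0,0,-0.4],
    [1,-11,3.5,-1,0,0,-0.53],
    [1,-14,4.5,-1,0,0,-0.67],
    [1,-17,5.5,-1,0,0,-0.8],
    [1,-20,6.5,-1,0,0,-0.95],
    [1,-22.5,7.5,-1,0,0,-1.1],
    [1,-24,8.2,-0.5,0,0,-1.22],
    [1,-24.5,8.5,0,0,0,-1.33],
    [1,-24.5,8.5,0,0,0,-1.33],
    [1,-24.5,8.5,0,0,0,-1.33]
  ]
}}

```text
time_s: 5.75
tcp_pos: [0.5684, 0.078, 0.1228]
tool_rot: [0.053, -3.14, 0.0]
wrist_force: [0.8, -0.4, -0.5]
width: 0.0101
grasp_force: 59.1
```

```bash
python3 - <<'E'
from h import *
import cv2
go((.5683,.078,.055),.035+np.pi/2)
a=camera("scene")[140:270,220:350]; b=camera("top")[130:230,280:380]
cv2.imwrite("pics/s4.png",np.hstack([cv2.resize(a,(400,400)),cv2.resize(b,(400,400))]))
E
```

```text
shift cm [0.   0.   6.78] turn [array([ 0.   , -0.001, -0.001]), array([-1.000e-03, -0.000e+00,  3.141e+00])] q [ 0.07  0.46  1.56  0.    1.12 -1.53] w 0.010111380019617883
```

View pics/s4.png

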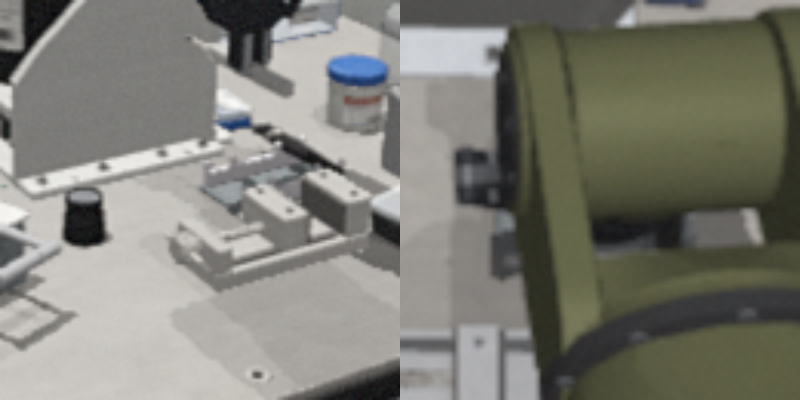

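The pen is level and aligned over the rest. The scene half shows its tail at (290,90), and no contact force is measured. I'll go down now.

Call:
{"fn": "step_arm", "kwargs": {
  "series": [
    [1,0,0,3,0,0,0],
    [1,0,0,5,0,0,0],
    [1,0,0,6.8,0,0,0],
    [1,0,0,6.8,0,0,0]
  ]
}}

```text
time_s: 6.35
tcp_pos: [0.5681, 0.0778, 0.0542]
tool_rot: [0.056, -3.139, 0.0]
wrist_force: [-0.1, 0.2, -0.7]
width: 0.0105
grasp_force: 59.1
```

```bash
python3 - <<'E'
from h import *
import cv2
go((.5683,.078,.0245),.035+np.pi/2)
a=camera("scene")[175:245,250:350]
cv2.imwrite("pics/s5.png",cv2.resize(a,(800,560),interpolation=cv2.INTER_CUBIC))
E
```

```text
shift cm [-0.02  0.02  2.97] turn [array([-0.   , -0.002,  0.001]), array([ 3.000e-03, -0.000e+00, -3.141e+00])] q [ 0.07  0.55  1.61  0.    0.98 -1.53] w 0.010458281310882084
```

View pics/s5.png

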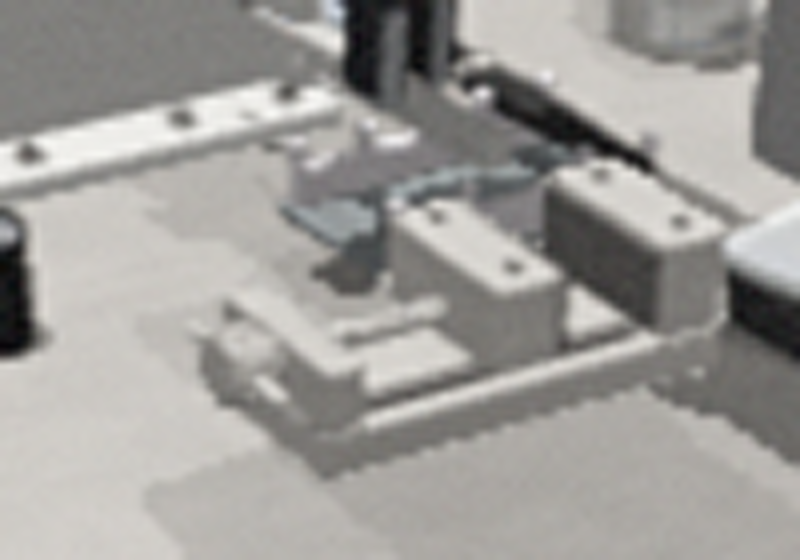

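```bash
python3 - <<'E'
from h import *
np.set_printoptions(precision=0,suppress=True)
c=np.array([.5727,.038]); y=.035; M=np.array([[np.cos(y),-np.sin(y)],[np.sin(y),np.cos(y)]])
for x in(-28,28):
  for t in(55,25,-25,-55):
    q=np.r_[M@[x/1e3,t/1e3]+c,.03]; print(x,t,(proj("scene",q)-[249.6,174.6])*8,(proj("top",q)-[129.65,134.65])*3.3)
g=np.array([.5681,.0778]); 
for l in(-.053,.053,.09): q=np.r_[g+M@[l,0],.060]; print("pen",l,(proj("scene",q)-[249.6,174.6])*8)
for q in((-35,58,5),(35,58,5),(-35,-58,5)): q=np.array(q)/1e3;q=np.r_[M@q[:2]+c,q[2]];print("base",(proj("scene",q)-[249.6,174.6])*8,(proj("top",q)-[129.65,134.65])*3.3)
E
```

```text
-28 55 [[400. 206.]] [[583. 198.]]
-28 25 [[473. 186.]] [[626. 197.]]
-28 -25 [[590. 153.]] [[698. 196.]]
-28 -55 [[658. 134.]] [[741. 195.]]
28 55 [[302. 143.]] [[580. 118.]]
28 25 [[373. 124.]] [[623. 117.]]
28 -25 [[488.  94.]] [[695. 115.]]
28 -55 [[555.  76.]] [[738. 114.]]
pen -0.053 [[496. 146.]]
pen 0.053 [[305.  31.]]
pen 0.09 [[244.  -5.]]
base [[401. 284.]] [[574. 211.]]
base [[280. 203.]] [[571. 113.]]
base [[672. 206.]] [[738. 207.]]
```

Call:
{"fn": "step_arm", "kwargs": {
  "series": [
    [1,0,0,1,0,0,0],
    [1,0,0,2,0,0,0],
    [1,0,0,2.5,0,0,0],
    [1,0,0,2.9,0,0,0],
    [1,0,0,2.9,0,0,0],
    [1,0,0,2.9,0,0,0]
  ]
}}

```text
time_s: 7.15
tcp_pos: [0.5688, 0.0778, 0.0265]
tool_rot: [-0.057, 3.141, 0.0]
wrist_force: [0.5, 0.6, 0.2]
width: 0.0101
grasp_force: 59.1
```

Call:
{"fn": "step_arm", "kwargs": {
  "series": [
    [1,0,0,0.1,0,0,0],
    [1,0,0,0.15,0,0,0],
    [1,0,0,0.15,0,0,0]
  ]
}}

```text
time_s: 7.52
tcp_pos: [0.5687, 0.0778, 0.0247]
tool_rot: [0.057, -3.141, -0.0]
wrist_force: [0.1, 0.5, -0.0]
width: 0.0096
grasp_force: 59.1
```

Call:
{"fn": "step_arm", "kwargs": {
  "series": [
    [1,0,0,0.1,0,0,0],
    [1,0,0,0.1,0,0,0]
  ]
}}

```text
time_s: 7.78
tcp_pos: [0.5688, 0.0777, 0.0239]
tool_rot: [-0.057, 3.141, 0.0]
wrist_force: [-1.9, -0.7, 3.7]
width: 0.0096
grasp_force: 59.6
```

Contact at 3.7 N, so the pen is seated. I'll open gently and back off.

Call:
{"fn": "step_arm", "kwargs": {
  "series": [
    [0.6,0,0,0,0,0,0],
    [0.4,0,0,0,0,0,0],
    [0.3,0,0,0,0,0,0],
    [0.3,0,0,-0.5,0,0,0],
    [0.3,0,0,-2,0,0,0],
    [0.3,0,0,-5,0,0,0],
    [0.3,0,0,-10,0,0,0],
    [0.3,0,0,-14,0,0,0],
    [0.3,0,0,-14,0,0,0]
  ]
}}

```text
time_s: 8.9
tcp_pos: [0.57, 0.0779, 0.1682]
tool_rot: [-0.057, 3.134, 0.001]
wrist_force: [0.1, -0.2, 0.2]
width: 0.0299
grasp_force: 0.0
```

```bash
python3 - <<'E'
from h import *
bar=np.array([.4666,.3318]); go((*bar,.15),.416)
E
```

```text
shift cm [ 9.43 25.75  1.76] turn [array([0.004, 0.006, 1.191]), array([-0.007,  0.005, -1.951])] q [ 0.07  0.41  1.53  0.    1.2  -1.53] w 0.02985303063756765
```

Call:
{"fn": "step_arm", "kwargs": {
  "series": [
    [0.3,1,3,0,0,0,0.14],
    [0.3,2,6,0,0,0,0.28],
    [0.3,3,9,0,0,0,0.42],
    [0.3,4,12,0,0,0,0.56],
    [0.3,5.2,15,0,0,0,0.7],
    [0.3,6.4,18,0,0,0,0.84],
    [0.3,7.6,21,0.5,0,0,0.98],
    [0.3,8.8,24,1,0,0,1.1],
    [0.3,9.4,25.7,1.8,0,0,1.19],
    [0.3,9.4,25.7,1.8,0,0,1.19],
    [0.3,9.4,25.7,1.8,0,0,1.19]
  ]
}}

```text
time_s: 10.28
tcp_pos: [0.4657, 0.3306, 0.1459]
tool_rot: [1.711, 2.634, -0.0]
wrist_force: [-0.7, 0.5, -0.8]
width: 0.0301
grasp_force: 0.0
```

```bash
python3 - <<'E'
from h import *
import cv2
bar=np.array([.4666,.3318]); go((*bar,.039),.416)
a=camera("scene")[175:245,240:340]; b=camera("scene")[150:250,150:250]; c=camera("top")[140:240,280:380]
cv2.imwrite("pics/s6.png",np.vstack([np.hstack([cv2.resize(b,(400,400)),cv2.resize(c,(400,400))])]))
cv2.imwrite("pics/s6b.png",a)
E
```

```text
shift cm [ 0.07  0.13 10.69] turn [array([-0.   ,  0.   ,  0.003]), array([-0.   , -0.   , -3.139])] q [ 0.55  0.43  1.55 -0.    1.16  0.13] w 0.030084586988659224
```

View pics/s6.png

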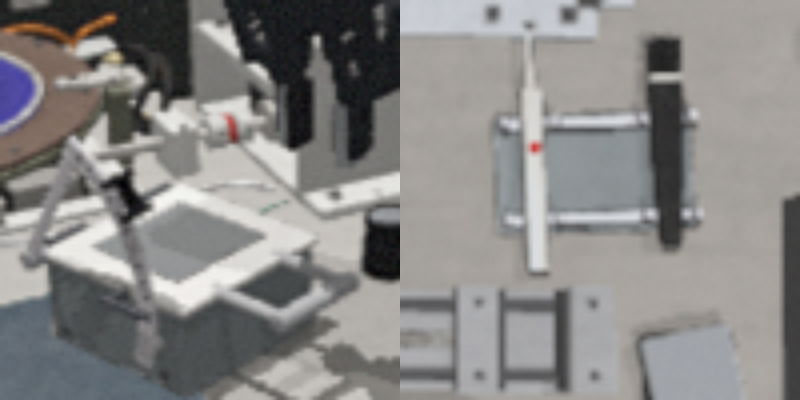

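The right half shows the pen lying across both rails in the free place, tip up (world +x) beside the bristles. The left half shows the clip near (125,195) and the bar still free. I'll measure the clip's angle from its dark blob in both first pictures.

```bash
python3 - <<'E'
from h import *
import cv2
np.set_printoptions(precision=3,suppress=True)
B=[]
for n,(x0,x1,y0,y1) in(("top",(138,162,185,215)),("scene",(172,192,186,212))):
    a=cv2.imread(f"pics/{n}0.png").max(2)[y0:y1,x0:x1]
    print(a)
E
```

```text
[[ 84  86 120 128  96  80  86  80  79  80  81  80  81  83  83 123 179 208
  213 213 213 213 213 212]
 [ 85  86 127 156 126  88  90  80  83  84  82  79  80  82  83  90 132 188
  211 211 212 212 212 212]
 [ 88  85 111 158 152  99  83  81  82  84  83  78  83  83  82  83  94 170
  213 213 212 213 212 213]
 [ 88  84  82 138 169 127  77  81  84  82  82  82  83  82  81  83  89 134
  191 211 213 212 213 212]
 [ 86  83  82 111 157 151  92  82  85  84  86  83  83  83  81  80  78  91
  137 183 206 212 213 212]
 [ 87  83  83  81 130 160 125  78  86  87  84  83  83  80  83  80  78  93
  105 159 197 206 212 212]
 [ 88  84  85  82  99 150 151  91  84  86  86  82  82  83  83  84  84  89
   98 158 195 196 207 212]
 [ 86  83  83  82  83 138 167 124  85  90  84  84  84  84  84  87  85  82
   92 133 176 197 203 213]
 [ 84  81  81  82  83 110 158 147  94  86  84  83  82  83  83  86  84  87
   89  97 132 177 203 213]
 [ 85  81  82  81  84  85 117 144 125  98  87  82  82  80  84  86  85  83
   86  92 100 160 201 212]
 [ 83  85  85  82  84  85  86 131 156 122  86  86  83  83  79  82  82  84
   86  95 105 13
[... 3441 characters left out ...]
 198 196
  161 150]
 [184 182 184 189 200 196 134  97  50  32  29  98 150 169 197 198 161 151
  139 140]
 [190 197 207 215 229 222 177 111  56  39  78 152 198 189 161 152 144 142
  141 144]
 [174 208 226 228 232 233 214 140  99  91 104 132 163 159 143 141 143 144
  145 143]
 [223 228 231 230 234 235 225 170 105  77  89 117 139 142 145 145 142 146
  144 144]
 [233 231 230 231 233 227 196 149 106  87 101 116 135 147 143 146 143 142
  144 144]
 [231 231 231 224 197 172 153 137 122 106 109 114 125 146 147 146 142 142
  143 143]
 [229 220 193 167 150 142 143 139 128 109 106 109 118 132 145 145 145 146
  144 144]
 [212 169 148 139 144 139 144 145 135 111  98 101 108 127 144 147 145 143
  144 141]]
```

```bash
python3 - <<'E'
from h import *
from scipy.optimize import least_squares
np.set_printoptions(precision=4,suppress=True)
p=[.5626,.3742,.4159]; c,s=np.cos(p[2]),np.sin(p[2])
for n,t,q in(("U",(147.5,203.5),(176.5,195.8)),("L",(152.5,209.8),(180.5,204)),("body",(152.5,202),(181.5,196.5))):
    r=least_squares(lambda X:np.r_[(proj("top",X)-t).ravel(),(proj("scene",X)-q).ravel()],[.5,.45,.1])
    d=r.x-[p[0],p[1],0]; l=np.array([c*d[0]+s*d[1],-s*d[0]+c*d[1],d[2]]); h=[.055-l[0],l[2]-.058]
    print(n,r.x,"local",l,"rad",np.hypot(*h),"ang",np.arctan2(h[1],h[0]),r.fun)
E
```

```text
U [0.5142 0.4307 0.1321] local [-0.0215  0.0713  0.1321] rad 0.10648745243194599 ang 0.7697397108344474 [-1.2699 -0.6378  1.4603  0.2791]
L [0.503  0.4253 0.116 ] local [-0.0339  0.0708  0.116 ] rad 0.10611992612034656 ang 0.5783893990658941 [-1.9954 -1.0205  2.2698  0.411 ]
body [0.517  0.4204 0.1272] local [-0.023   0.0607  0.1272] rad 0.10430490489474176 ang 0.7257242140002698 [-0.6279 -0.3193  0.7273  0.134 ]
```

Call:
{"fn": "step_arm", "kwargs": {
  "series": [
    [0.3,0.1,0.1,3,0,0,0],
    [0.3,0.1,0.1,6,0,0,0],
    [0.3,0.1,0.1,8,0,0,0],
    [0.3,0.1,0.1,9.5,0,0,0],
    [0.3,0.1,0.1,10.5,0,0,0],
    [0.3,0.1,0.1,10.6,0,0,0],
    [0.3,0.1,0.1,10.6,0,0,0],
    [0.5,0.1,0.1,10.6,0,0,0],
    [0.6,0.1,0.1,10.6,0,0,0]
  ]
}}

```text
time_s: 11.55
tcp_pos: [0.4664, 0.3327, 0.0403]
tool_rot: [1.713, 2.633, 0.002]
wrist_force: [1.2, 0.6, 0.6]
width: 0.0172
grasp_force: 0.8
```

Call:
{"fn": "step_arm", "kwargs": {
  "series": [
    [0.7,0,0,0,0,0,0],
    [0.8,0,0,0,0,0,0],
    [1,0,0,0,0,0,0],
    [1,0,0,0,0,0,0],
    [1,0,0,0,0,0,0]
  ]
}}

```text
time_s: 12.18
tcp_pos: [0.4686, 0.3337, 0.0412]
tool_rot: [1.712, 2.63, 0.011]
wrist_force: [16.2, 7.2, -3.1]
width: 0.01
grasp_force: 58.4
```

```bash
python3 - <<'E'
from h import *
o=get_obs();print(o["tcp_pos"],o["wrist_force"],o["width"],o["grasp_force"])
R0=R.from_rotvec(o["tool_rot"]); u=np.array([.9149,.404,0])
for a in(.15,.3,.4,.5,.55,.6,.65,.67,.7):
    d=u*(.16*(1-np.cos(a)))+[0,0,.16*np.sin(a)]; print(a,(R0.inv().apply(d)*100).round(2))
E
```

```text
[0.46862128 0.33372704 0.04119739] [16.22463166  7.21668631 -3.06521417] 0.010031308729321353 58.35497438907623
0.15 [ 0.    0.2  -2.39]
0.3 [ 0.    0.75 -4.72]
0.4 [ 0.    1.31 -6.22]
0.5 [ 0.01  2.02 -7.66]
0.55 [ 0.01  2.43 -8.34]
0.6 [ 0.01  2.87 -9.01]
0.65 [ 0.01  3.34 -9.66]
0.67 [ 0.01  3.54 -9.91]
0.7 [ 1.000e-02  3.840e+00 -1.028e+01]
```

Call:
{"fn": "step_arm", "kwargs": {
  "series": [
    [1,0,0.25,0,0,0,0],
    [1,0,0.3,-0.8,0,0,0],
    [1,0,0.35,-1.6,0,0,0],
    [1,0,0.45,-2.4,0,0,0],
    [1,0,0.6,-3.2,0,0,0],
    [1,0,0.8,-4,0,0,0],
    [1,0,1,-4.7,0,0,0],
    [1,0,1.3,-5.5,0,0,0],
    [1,0,1.55,-6.2,0,0,0],
    [1,0,1.9,-6.9,0,0,0],
    [1,0,2.25,-7.6,0,0,0],
    [1,0,2.25,-7.6,0,0,0]
  ]
}}

```text
time_s: 13.68
tcp_pos: [0.4848, 0.3407, 0.116]
tool_rot: [-1.712, -2.631, 0.008]
wrist_force: [-19.1, -11.1, 5.3]
width: 0.0099
grasp_force: 58.6
```

```bash
cat >> h.py <<'E'
def ang():
    o=get_obs(); p=o["tcp_pos"]-[.4686,.3337,.0412]; u=p@[.9149,.404,0]
    print("cover",np.arctan2(p[2],.16-u),"radius",np.hypot(p[2],.16-u),"F",o["wrist_force"].round(1),"T",o["torque"].round(2),o["width"].round(4),o["grasp_force"].round(1),o["tcp_pos"].round(4),o["time_s"])
E
python3 - <<'E'
from h import *
import cv2
ang()
np.set_printoptions(linewidth=200)
for n,(x0,x1,y0,y1) in(("top",(138,162,190,220)),("scene",(166,196,186,220))):
    a=camera(n); cv2.imwrite(f"pics/{n}7.png",a)
    b=cv2.imread(f"pics/{n}0.png").max(2)[y0:y1,x0:x1].astype(int); d=a.max(2)[y0:y1,x0:x1].astype(int)
    print(np.where(d-b<-25,d,0))
E
```

```text
Traceback (most recent call last):
  File "h.py", line 25, in ang
    print("cover",np.arctan2(p[2],.16-u),"radius",np.hypot(p[2],.16-u),"F",o["wrist_force"].round(1),"T",o["torque"].round(2),o["width"].round(4),o["grasp_force"].round(1),o["tcp_pos"].round(4),o["time_s"])
                                                                                                                              ^^^^^^^^^^^^^^^^
AttributeError: 'float' object has no attribute 'round'
```

```bash
sed -i 's/o\["width"\].round(4),o\["grasp_force"\].round(1)/round(float(o["width"]),4),round(float(o["grasp_force"]),1)/' h.py
python3 - <<'E'
from h import *
import cv2
ang()
for n,(x0,x1,y0,y1) in(("top",(138,162,190,220)),("scene",(166,196,186,220))):
    a=camera(n); cv2.imwrite(f"pics/{n}7.png",a)
    b=cv2.imread(f"pics/{n}0.png").max(2)[y0:y1,x0:x1].astype(int); d=a.max(2)[y0:y1,x0:x1].astype(int)
    for i,r in enumerate(d): print(y0+i,"".join("#" if v<60 and w>=60 else "c" if v<60 else "+" if v-w>25 else "-" if v-w<-25 else "." for v,w in zip(r,b[i])))
E
```

```text
cover 0.48401808090036536 radius 0.16080089394480093 F [-19.1 -11.1   5.3] T [-1.7   2.96 -0.17] 0.0099 58.6 [0.4848 0.3407 0.116 ] 13.675
190 ...............+++++...-
191 ...............+++++.---
192 ................++++----
193 ................+++.----
194 .....................---
195 .....................---
196 ......................--
197 ...........cc.........--
198 ..........-.++........--
199 .........--.+++.....+..-
200 ...........++++.....+..-
201 .........+++++++.......-
202 .......++++++++++......-
203 .......++++++++++.......
204 ........++++++++++......
205 ........++++++++++......
206 .......++++++++++++.....
207 .........+..+++++++.....
208 ...........+++++++++++++
209 ...........+++++++++++++
210 ...........+++++++++++++
211 ...........++++++++.++++
212 ...........++++++++.++++
213 ...........+++++++++++++
214 ............++++++++++++
215 .........+++++++++++++++
216 #......+++++++++++++++++
217 #.....++++++++++++++++++
218 ##..++++++++++++++++++++
219 ##..++++++++++++++++++++
186 ..............................
187 ..............................
188 .................
[... 398 characters left out ...]

200 ...............cccc..---------
201 ................ccccc#-----.++
202 ................cccc##---.++++
203 ................ccc----.++++++
204 ..............ccc....++++++++.
205 .........----.cc.++++++++++.--
206 .....+..-----..............---
207 ...++.--.............---------
208 .+++.....----......-----------
209 ++....---------#...-----------
210 ...--------#-#--...-----------
211 --------#####--.....----------
212 ------##-------.....----------
213 ----------------....----------
214 ----------------.....---------
215 ----------------.....-------##
216 -----------------....-----####
217 ...--------------....---######
218 ....+.------------....-#######
219 ...+++.+.---------....-#######
```

Call:
{"fn": "step_arm", "kwargs": {
  "series": [
    [1,0,0.1,-0.6,0,0,0],
    [1,0,0.5,-1.2,0,0,0],
    [1,0,0.9,-1.8,0,0,0],
    [1,0,1.2,-2.2,0,0,0],
    [1,0,1.4,-2.5,0,0,0],
    [1,0,1.4,-2.5,0,0,0],
    [1,0,1.4,-2.5,0,0,0]
  ]
}}

```text
time_s: 14.65
tcp_pos: [0.4988, 0.3467, 0.1413]
tool_rot: [-1.713, -2.632, 0.004]
wrist_force: [-10.5, -9.1, 1.6]
width: 0.0099
grasp_force: 58.9
```

```bash
python3 - <<'E'
from h import *
import cv2
ang()
a=camera("scene"); cv2.imwrite("pics/s8full.png",a); print(np.abs(camera("top")[150:200,280:380].astype(int)-cv2.imread("pics/top0.png")[150:200,280:380]).mean())
cv2.imwrite("pics/s8.png",cv2.resize(a[160:235,145:245],(800,600),interpolation=cv2.INTER_CUBIC))
p=[.5626,.3742,.4159]; c,s=np.cos(p[2]),np.sin(p[2])
for A in(.6,.64,.68,.72):
    l=[.055-.102*np.cos(A),.070,.058+.102*np.sin(A)]; q=[p[0]+c*l[0]-s*l[1],p[1]+s*l[0]+c*l[1],l[2]]
    print(A,(proj("scene",q)-[144.5,159.5])*8)
E
```

```text
cover 0.667196095868416 radius 0.16182820124167857 F [-10.5  -9.1   1.6] T [-1.42  1.69 -0.13] 0.0099 58.9 [0.4988 0.3467 0.1413] 14.65
16.909533333333332
0.6 [[295.985128   354.67204974]]
0.64 [[288.83026157 341.04889137]]
0.68 [[281.34642335 327.61311627]]
0.72 [[273.54817389 314.39113565]]
```

View pics/s8.png

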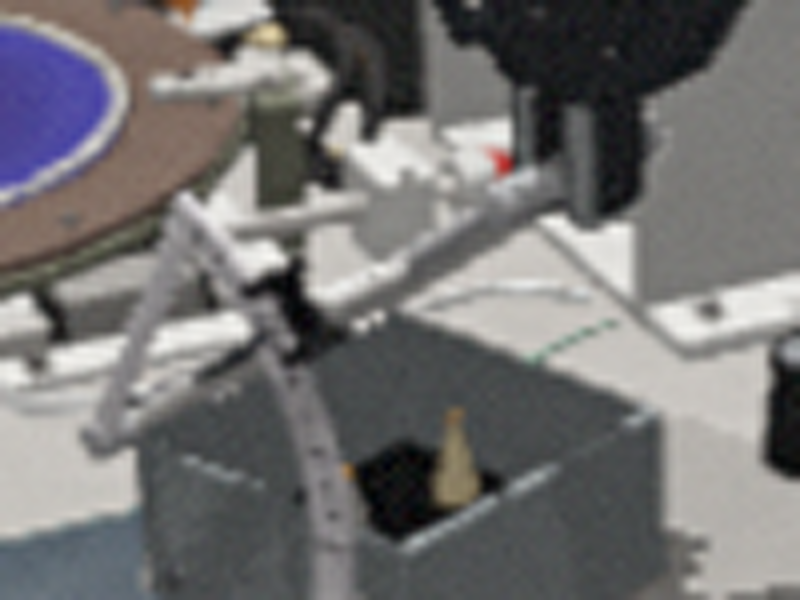

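The pointer (dark line ending near (275,338)) is entering the clip, whose prongs end near (255,285) and (290,350). I'll check the pixels inside the gap.

```bash
python3 - <<'E'
import cv2,numpy as np
np.set_printoptions(linewidth=200)
for f in("scene0","s8full"):
    print(f);print(cv2.imread(f"pics/{f}.png").max(2)[192:210,168:190])
E
```

```text
scene0
[[114 117 149 117  98 151 194 216 222 226 229 225 191  77  65 142 193 191 188 189 191 190]
 [150 122 120 136 121 133 160 194 211 204 162 138 112  38  42 120 177 189 189 190 191 191]
 [133 111  67 106 127 123 130 158 177 125  66  42  33  20  71 151 193 193 191 193 193 194]
 [100  83  47 107 150 124 118  97  83  44  18   6  11   6  53 149 200 195 191 191 193 192]
 [ 88  81  56  76 135 149 115  53  20  34  50  29  13  12  42 145 200 199 195 194 186 153]
 [ 82  79  56  40  93 125 120  95  80 102 107  77  19   6  23  86 177 208 175 152 120  98]
 [ 79  77  67  50  93 122 128 127 126 129 134 102  29  11  13  34 102 141 114 101  98 135]
 [101 121 136 142 178 215 204 161 118  94 111  96  55  17  11  14  38  66  84 125 195 232]
 [198 215 216 217 218 225 223 202 128 101 121 113  93  24  21  15  23  44 106 153 205 240]
 [219 221 221 221 221 222 223 208 152 122 119 113 104  63  19  19  32  31  41  90 183 241]
 [223 221 215 196 186 175 159 153 133 124 117 113 123 122  42  20  11  36  65 124 193 231]
 [181 166 156 144 137 137 142 168 173 153 108  84  90  85  20  33  56 112 194 222 198 196]
 
[... 1491 characters left out ...]
8 166  94  60  87 105 133 128  49  32  32  32  34  34  58  77]
 [187 176 166 156 151 135  95  79  58  99 112  91 103  98  29  27  45  39  56  72  71  74]
 [147 147 163 164 135  76  44  43  73 116 136 109  57  33  23  33  46  62  76  77  77  77]
 [198 187 148 105  76  46  56  79  99 112 130 122  65  44  70  63  75  72  77  80  76  74]
 [161 124  81  49  56  77  97  99  98  93 116 137 113  99 113 103  81  74  75  75  79  80]
 [172 102  76  84 100 106 103  89  85  80  89 119 112  82 102 110  93  73  73  76  79  75]
 [145 114 104 103 109 124 123  85  72  75  81  99 114  99 115 115  89  74  74  76  78  77]
 [117 107 102 108 128  90  93  79  74  77  73  92 111 120 120 113 105  78  73  77  76  74]]
```

```bash
python3 - <<'E'
from h import *
import cv2
np.set_printoptions(precision=1,suppress=True,linewidth=160)
p=[.5626,.3742,.4159]; c,s=np.cos(p[2]),np.sin(p[2])
def P(A,r,y):
    l=[.055-r*np.cos(A),y,.058+r*np.sin(A)]; return proj("scene",[p[0]+c*l[0]-s*l[1],p[1]+s*l[0]+c*l[1],l[2]])[0]
for A in (0,.484,.63,.67,.71):
  for y in(.06,.07): print(A,y,*[P(A,r,y) for r in(.05,.07,.085,.102)])
print("prongs y=.071:",P(.77,.102,.071),P(.578,.102,.071),P(.674,.102,.071))
print(cv2.imread("pics/scene0.png").max(2)[214:232,168:192])
print(cv2.imread("pics/scene7.png").max(2)[203:216,165:190])
E
```

```text
0 0.06 [175.5 220.9] [181.9 223.6] [186.7 225.7] [192.3 228. ]
0 0.07 [172.2 222.7] [178.6 225.4] [183.5 227.5] [189.1 229.9]
0.484 0.06 [173. 211.] [178.3 209.6] [182.4 208.5] [187.2 207.2]
0.484 0.07 [169.6 212.7] [175.  211.3] [179.1 210.2] [183.8 208.9]
0.63 0.06 [171.5 208.1] [176.3 205.4] [180.  203.3] [184.2 200.9]
0.63 0.07 [168.2 209.7] [172.9 207. ] [176.6 205. ] [180.8 202.6]
0.67 0.06 [171.1 207.3] [175.7 204.2] [179.2 201.9] [183.3 199.2]
0.67 0.07 [167.8 208.9] [172.3 205.9] [175.8 203.6] [179.9 200.9]
0.71 0.06 [170.6 206.5] [175.  203.1] [178.4 200.6] [182.3 197.6]
0.71 0.07 [167.3 208.1] [171.7 204.8] [175.  202.2] [178.9 199.2]
prongs y=.071: [177.1 196.9] [181.6 204.9] [179.5 200.9]
[[221 230 230 230 229 229 230 230 225 213 186 160 142 136 110 104 114 128 137 144 144 139 146 144]
 [213 217 220 231 231 231 229 229 231 230 228 225 210 150 119 105 106 120 134 146 147 143 143 143]
 [182 205 213 219 225 233 232 232 233 234 234 235 231 216 169  99  77  98 130 142 146 144 143 142]
 [121 147 153 156 159 192 226 235 234 233 232 233 233 233 209 126 108 109 127 144 154 139 14
[... 2033 characters left out ...]
 224 220 205 176 153 121 100  89  85  94  74  58  88 120 109  79  75  74  73  79]
 [227 229 221 209 194 180 164 143 114  97  81  61  57  60  59  64  76  95 120 115  86  77  77  78  77]
 [196 183 165 154 141 126 104  75  63  53  52  57  57  57  72  91 115 110 109 118 105  76  73  72  79]
 [137 130 119 102  95  85  74  55  52  65  72  72  79  69  75  90 111 112 107 117 117  85  76  77  80]
 [ 91  83  80  75  76  73  78  72  72  74  73  76  72  77  76  85 104 119 117 127 124 102  80  73  77]
 [ 75  73  78  73  74  74  77  75  76  75  76  72  77  76  76  75  97 121 121 128 138 123  77  73  80]
 [ 74  72  70  74  78  76  77  75  80  78  73  77  74  76  76  73  84 108 119 120 132 125  77  73  79]]
```

Call:
{"fn": "step_arm", "kwargs": {
  "series": [
    [1,0,0,-0.15,0,0,0],
    [1,0,0,-0.15,0,0,0],
    [1,0,0,-0.15,0,0,0],
    [1,0,0,-0.15,0,0,0]
  ]
}}

```text
time_s: 15.25
tcp_pos: [0.4994, 0.3469, 0.1424]
tool_rot: [1.714, 2.633, -0.002]
wrist_force: [-2.6, -5.9, -5.3]
width: 0.0095
grasp_force: 58.9
```

```bash
python3 - <<'E'
from h import *
ang(); print(finish_job())
E
```

```text
cover 0.6745409582145523 radius 0.1619637829710736 F [-2.6 -5.9 -5.3] T [-0.95  0.49 -0.15] 0.0095 58.9 [0.4994 0.3469 0.1424] 15.25
the job is handed in; nothing more can be done
None
```

I handed the job in at about 15 s: the pen lies across both rails beside the brush with its tip to the bristle side, and the gripper holds the cover at about 0.67 rad, my estimate of the clip's angle, though the rail hid the pointer's tip and no verdict came back.

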